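Key up the bench vise

TASK

Take the T-handled key from its wooden holder and fit it into the keyed socket on top of the blue bench vise, turning it lightly under gentle pressure until it drops fully home. Then turn it clockwise until the moving jaw has closed firmly on the wooden block in the vise, without forcing it, and let go, leaving the key standing in the socket. Leave the other things on the bench alone, and move the jaw only with the key.

Things in the scene. Friction and masses are not known exactly. Their poses are not given: they have to be found in the camera images.
- key: Loose steel key, about 0.25 kg, 128 mm tall, standing upright in the holder. Origin at the centre of its foot, z up the shank, x along the handle bar. Foot: a solid plus-shaped (four-wing) tang, two crossed plates each 36 mm long, 6 mm thick, 24 mm tall, along the key's x and y; above it a 22 mm collar and a 15 mm round shank.
- key_foot (a point): Centre of the underside of the key's tang (the key's origin).
- key_bar (a point): Middle of the key's dark wooden handle bar (90 mm along the key's x, 18 mm wide in y, 20 mm high), 118 mm above the foot: where to grip, across the 18 mm.
- holder: Fixed wooden block 85 x 85 x 40 mm with a round hole, 43 mm wide and 25 mm deep, in its top; the key stands in it on its foot, 15 mm above the bench, at any yaw. Origin under its centre.
- vise: Fixed blue bench vise, base 120 (x) x 225 (y) x 25 mm, origin under its centre, z up. It clamps along its y: fixed jaw at its -y end (face at y = -75 mm), moving jaw nearer the middle, and at its +y end a 70 x 70 mm housing, 80 mm high, with the key socket in its dark top. Jaws are 72 mm high.
- socket (a point): Centre of the socket's mouth on top of the vise's housing, 80 mm above the bench, fixed. A 6 mm wide 45 degree lead-in, then a round bore 39 mm wide.
- lands (a point): In the socket 8 mm below its mouth, on its axis: height of the flat lands of the screw head, cut by a plus-shaped slot 10 mm wide, 10 mm deep (floor 18 mm below the mouth). A misaligned key rests on the lands; aligned within about 0.13 rad (it fits every 90 degrees) it drops 10 mm. The slot's start angle is unknown: 0 to 0.5 rad clockwise (from above) of the vise's x and y axes. Fixed point, does not turn.
- screw (a point): On the socket's axis at the slot's floor, 18 mm below the mouth; fixed. The screw turns with 0.15 N m friction, more than a light press drags round. Clockwise from above closes the jaw 8 mm per rad; it meets the wooden block after 0.5 to 1.2 rad, then resistance climbs steeply (0.08 N m per 10 N of clamping). 0.3 N m in all is firm; the friction keeps it closed. It can turn back (anticlockwise) 0.5 rad or more from the start before its stop.
- jaw: The vise's moving jaw, 100 mm wide (x) and 15 mm thick, on two rods; slides along the vise's y, towards -y to close. Origin: starts 0 to 4 mm to the -y side of the vise's origin, moves with the jaw; 8.5 to 9.5 mm when closed on the block.
- batten: Loose plain wooden block 130 (x) x 76 (y) x 40 mm, 0.2 kg, lying on the vise's bed 25 mm above the bench, between the jaws, close to the fixed jaw, 4 to 10 mm short of the moving one. Origin under its centre.
- awl_block: Bystander: loose wooden block 75 x 75 x 40 mm with a wood-handled awl stuck upright in it, 127 mm tall in all. Origin under its centre.
- offcut: Bystander: grooved wooden offcut 74 x 50 x 19 mm lying flat.
- hammer: Bystander: hammer lying on the bench.
- chisel: Bystander: slim straight hand tool lying on the bench.
- glue: Bystander: white bottle 60 mm wide, 160 mm tall.
- spray: Bystander: can 60 mm wide, 170 mm tall.
- screwbox: Bystander: cardboard box 110 x 80 x 50 mm.
- pot: Bystander: dark steel cup 80 mm wide, 100 mm tall.
There are look-alikes about, which are no part of the job. Leave any pink look-alike of the key alone.

How it is judged (in metres and radians):
On the way, in this order (a step that is already met when the one before it is completed fails the run):
1. the key has dropped fully home in the socket: foot at least 15.5 mm below the mouth, within 4 mm of its centre, upright (z of key_foot in the frame of socket below -0.0155 m and horizontal distance between key_foot and socket below 0.004 m and angle between key's own z axis and vertical below 0.12 rad), for 0.2 s.
2. the moving jaw has closed on the wooden block with at least 5 N (contact force between jaw and batten above 5 N), for 0.2 s.
At the end, for the whole second after the job is handed in: The key stands at rest in the socket, its foot at least 15.5 mm below the mouth, within 4 mm of its centre and within 0.12 rad of upright; the wooden block lies flat on the vise's bed, within 5 mm of its height, with the jaw pressing on it with at least 5 N (all of step 1 and contact force between jaw and batten above 5 N and z of batten in the frame of vise between 0.02 and 0.03 m and linear speed of key below 0.02 m/s); the robot touches nothing.
It fails at once if before it starts to drop into the slot (foot less than 10 mm below the mouth), the key is pressed on the vise with more than 45 N (contact force between key and vise above 45 N and z of key_foot in the frame of socket above -0.01 m).
It fails at once if the key is forced against the vise with more than 100 N (contact force between key and vise above 100 N).
It fails at once if the robot pushes the jaw itself (over 5 N) (contact force between any of the fingers, the arm and jaw above 5 N).
It fails at once if another thing on the bench is moved more than 30 mm (distance of any of offcut, hammer, chisel, glue, spray, screwbox, pot, awl_block from where it was at the start of the episode above 0.03 m).
It also fails if it takes over 72 s, if anything falls off the work surface, if the arm or the gripper's body presses on something with over 40 N, if the wrist force passes 120 N, or if a joint passes its speed limit or range.

ROBOT

A 7-joint arm with a two-finger parallel gripper is mounted at the origin on the work surface. World frame = base frame: x ahead of the robot, y to its left, z up, the work surface at z = 0. Lengths are in m, angles in degrees, forces in N, time in s.
With the tool pointing down it reaches from about 0.425 to 0.875 m from the base axis. Payload 4.7 kg.
Tool frame: the origin (TCP) lies on the mounting face of the last link; the fingertips stand tcp_to_tips ahead of it and the grasp point (between the pads) lies 164 mm ahead of it (tcp_to_tips is the distance from the TCP to the fingertips, in m); z points along the fingers, y is the line along which they close (so a half turn about z gives the same grasp; the last joint's range is limited). The gripper opens to 87 mm and grips with 3 to 60 N. Pads are 19 mm wide; open, the fingers measure 117 mm over their backs; the gripper's body (75 mm by 190 mm) begins 51 mm behind the grasp point.
Start: joints at [69.792, 18.392, -4.016, 83.108, 1.295, 78.541, -3.26], TCP at [0.233, -0.607, 0.405] pointing down, gripper open.
Joint ranges: [-163.93, 163.93], [-17.29, 119.83], [-79.2, 71.16], [3.27, 140.29], [-89.18, 269.18], [5.43, 117.66], [-154.24, 154.24]. Speed limits (degrees/s): [147.25, 147.25, 180, 180, 180, 180, 180].

INTERFACE

Orientations are given as [roll, pitch, yaw] about the fixed x, y, z axes, in that order (R = Rz(yaw) Ry(pitch) Rx(roll)).
In Python, from cell import get_obs, read_camera, sign_off, tcp_to_tips gives the robot as it stands.
- The arm moves only by the tool drive_tool, never from a script. Its argument "rows" is one flat list of numbers, 7 for each row, row after row: the shift along the tool's x, y, z in m, then the turn, a rotation vector about the tool's x, y, z in rad, then the gripper command: -1 is shut, 1 is fully open, values between are in proportion. In form: [tx, ty, tz, rx, ry, rz, fingers, tx, ty, tz, rx, ry, rz, fingers, ...]. A call has 1 to 5 rows; each row shifts and turns the commanded pose from where the row before left it, along the tool's axes as they then stand; what a row does not reach is not made up. A row lasts 1/8 s, in which the tool goes at most 62.5 mm and 10.7 degrees, less where a joint would pass 70% of its speed; a pose out of reach is approached as far as the arm can. A call is refused whole if a number of a shift passes 0.0625 or a number of a turn 0.188, either way. A call with a gripper value outside its range is refused whole. The fingers move at their own pace and stop on an object; "grip_force" is the grip in N (left out, the last holds). Time passes only in rows, so rows that do not move let the fingers close. It gives the time, the measured TCP pose, the force, the opening and the grip force at its end, in the units of the state.
- get_obs(): the state, without advancing time (a new reading comes with each control period).
- read_camera(name): name is "scene" or "top"; returns a dict with "color" (420x560x3 uint8, blue, green, red), "fov_y" (degrees; the focal length in pixels is half the picture's height over the tangent of half this angle, whatever the lens; pixels are square), "cx", "cy" (the principal point, pixels), "k1" (the pictures are not rectified: a ray, as slopes to the right and down, at radius r is drawn at 1 + k1 r^2 times it, then the intrinsics apply), "cam_to_world" (4x4, takes a point from camera to world coordinates). Camera axes: x right, y up, looking along -z (the intrinsics and any distortion apply to the point x, -y, -z); pixel columns grow to the right and rows downward; lengths in m; the calibration is good to about 2 mm. A picture is of the moment at which its call begins. There is no depth.
- sign_off(): hands the job in; it is judged then, once.
The state is a dict: "time_s": time; "qpos": joint angles; "joint_velocities": joint speeds; "effort": joint torques, N m; "tool_pos": TCP position; "tool_rot": TCP orientation; "force": force on the tool from outside, world axes, zero at the start; "wrist_torque": the same for the moment, N m; "grip_width": finger opening in m; "grasp_force": force on a finger pad.
Only numpy, scipy, OpenCV 4.12 (cv2) and the standard library are available. Lean on these libraries where they do the work, as an engineer would, in place of code of your own. Each camera call takes 0.05 s, during which the arm holds its last target. There are 200 camera calls.

## Working session

There is one attempt and no reset: what is moved stays moved. The work goes in short steps, Python scripts to look and compute and a tool call to move; the robot and the scene stay as the last step left them, time stands still between calls to the robot, and variables do not carry over. Pictures are saved under pics/ and viewed, at most 10 in all, crops included, and the job is handed in when it is done.

Besides the shell and the picture viewer there is one more tool, called after ">>>" as name(argument=value, ...) on one line, values as JSON. drive_tool: Moves the arm, as the interface text tells. Its arguments: {"type":"object","properties":{"rows":{"type":"array","items":{"type":"number"}},"grip_force":{"type":"number"}},"required":["rows"]}

```bash
mkdir -p pics
cat > h.py <<'E'
import numpy as np, cv2
from cell import *
def ray(c,u,v):
    f=c["color"].shape[0]/2/np.tan(np.radians(c["fov_y"])/2)
    xd=np.array([(u-c["cx"])/f,(v-c["cy"])/f]); x=xd.copy()
    for _ in range(30): x=xd/(1+c["k1"]*(x@x))
    M=np.array(c["cam_to_world"]); d=M[:3,:3]@np.array([x[0],-x[1],-1]); return M[:3,3],d/np.linalg.norm(d)
def onz(c,u,v,z):
    o,d=ray(c,u,v); return o+d*(z-o[2])/d[2]
def tri(a,ua,b,ub):
    o1,d1=ray(a,*ua);o2,d2=ray(b,*ub)
    t=np.linalg.lstsq(np.c_[d1,-d2],o2-o1,rcond=None)[0]
    p,q=o1+t[0]*d1,o2+t[1]*d2; return (p+q)/2,np.linalg.norm(p-q)
def proj(c,P):
    M=np.array(c["cam_to_world"]); p=M[:3,:3].T@(np.array(P)-M[:3,3]); s=np.array([p[0],-p[1]])/-p[2]
    f=c["color"].shape[0]/2/np.tan(np.radians(c["fov_y"])/2)
    return s*(1+c["k1"]*(s@s))*f+[c["cx"],c["cy"]]
E
python3 - <<'E'
from h import *
import pickle
print(tcp_to_tips, get_obs())
for n in("scene","top"):
    c=read_camera(n); pickle.dump(c,open(n+".pkl","wb")); cv2.imwrite(f"pics/{n}0.png",c["color"])
    print({k:v for k,v in c.items() if k!="color"})
E
```

```text
0.1822 {'time_s': 0.0, 'qpos': array([69.78989645, 18.44090723, -4.01399738, 83.17473978,  1.29459143,
       78.53990185, -3.26186211]), 'joint_velocities': array([ 0.02298841, -0.04553013, -0.05783657,  0.04921448, -0.04863251,
        0.02714819,  0.06652118]), 'effort': array([ 7.74663022e-05, -4.91279590e+01, -4.03926568e-01, -3.12524092e+01,
       -6.40098844e-02,  4.36964817e-02,  1.86325656e-04]), 'tool_pos': array([ 0.23301522, -0.60658665,  0.40364143]), 'tool_rot': array([-1.79889664e+02,  5.76754673e-03,  2.10164558e+01]), 'force': array([ 0.29007364,  0.02488622, -0.21693414]), 'wrist_torque': array([-0.02459263,  0.00895116, -0.03203538]), 'grasp_force': 0.0, 'grip_width': 0.0869677956269936}
{'fov_y': 49.666092949607474, 'cx': 276.1195944782744, 'cy': 206.35299750750005, 'k1': -0.08464759115649083, 'cam_to_world': array([[ 0.71374289, -0.47881909,  0.51117842,  1.24631592],
       [ 0.70013173,  0.46725364, -0.53989776, -0.72539297],
       [ 0.01966338,  0.74324042,  0.6687354 ,  1.03912676],
       [ 0.        ,  0.        ,  0.        ,  1.        ]])}
{'fov_y': 56.404575594662965, 'cx': 288.695447967346, 'cy': 209.70793343312047, 'k1': -0.09185579669792197, 'cam_to_world': array([[ 0.00319657,  0.98489135, -0.17314391,  0.36203046],
       [-0.99999193,  0.00356963,  0.00184328,  0.00877967],
       [ 0.00243349,  0.17313662,  0.98489481,  1.18820094],
       [ 0.        ,  0.        ,  0.        ,  1.        ]])}
```

View pics/scene0.png

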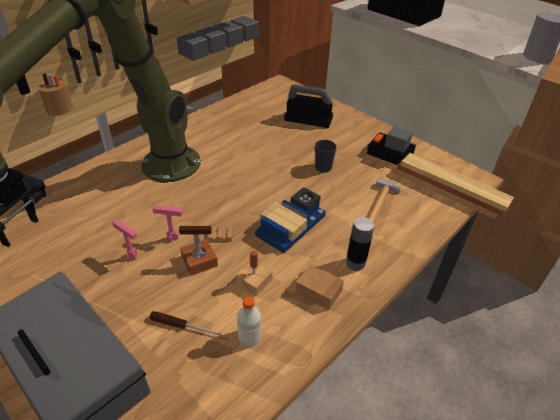

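View pics/top0.png

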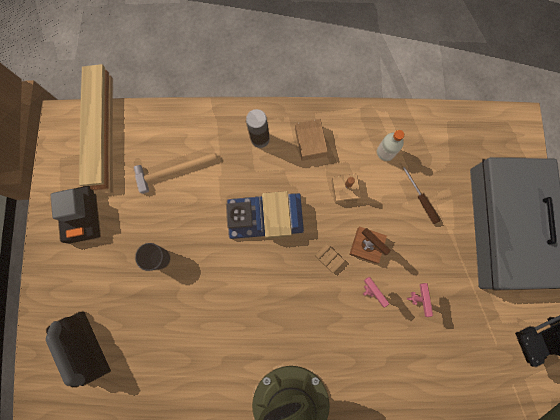

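The scene shows the dark-barred steel key in its red-brown holder at scene (197,235) / top (373,243). The vise socket is at scene (305,198) / top (241,214). There are two pink keys at top (375,291) and (425,300), and an awl at top (349,183). Only the one at (373,243) has a dark wooden bar and a steel shank and stands in the holder. I'll confirm that in an enlarged crop.

Run:
```python
from h import *
import pickle
s=pickle.load(open("scene.pkl","rb"));t=pickle.load(open("top.pkl","rb"))
cr=lambda c,x,y,w=66,h=50:cv2.resize(c["color"][y:y+h,x:x+w],(396,300),interpolation=cv2.INTER_CUBIC)
im=np.vstack([np.hstack([cr(t,340,218),cr(t,212,188)]),np.hstack([cr(s,167,218),cr(s,270,180)])])
cv2.imwrite("pics/crop0.png",im)
```

```text
(no output)
```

View pics/crop0.png

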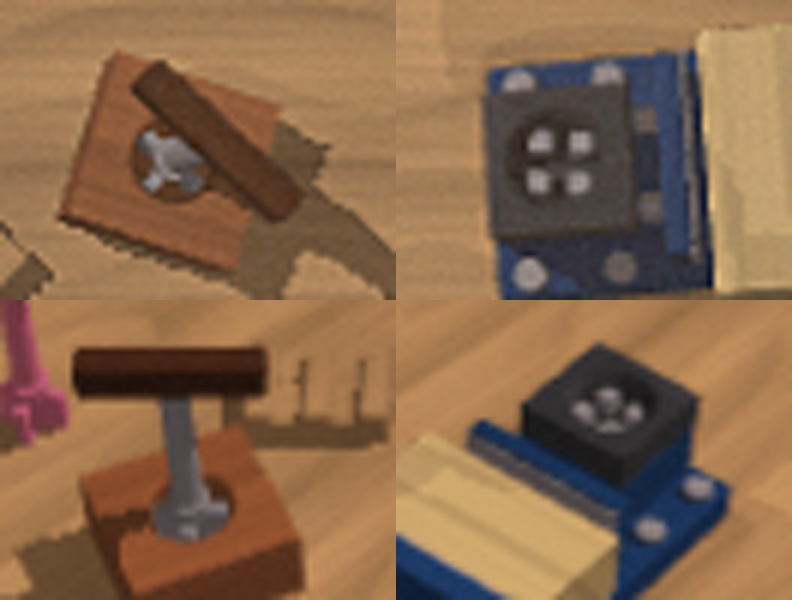

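The crop confirms it: the key in the red-brown holder has a steel shank and a dark wooden bar. The socket shows four bright lands around top (239.3,214.7). Now I'll measure.

Run:
```python
from h import *
import pickle
s=pickle.load(open("scene.pkl","rb"));t=pickle.load(open("top.pkl","rb"))
T=lambda x,y:(340+x/6-.4,218+y/6-.4); V=lambda x,y:(212+(x-396)/6-.4,188+y/6-.4)
S=lambda x,y:(167+x/6-.4,218+(y-300)/6-.4); W=lambda x,y:(270+(x-396)/6-.4,180+(y-300)/6-.4)
np.set_printoptions(precision=4,suppress=True)
# bar ends
print("bar centre",tri(t,T(217,140),s,S(170,372)))
for z in(.133,.143):
  c=[onz(t,*T(*p),z) for p in((160,62),(135,88),(275,220),(300,190))]
  a=(c[0]+c[1])/2;b=(c[2]+c[3])/2; print("bar z",z,(a+b)/2,"len",np.linalg.norm(a-b),"ang",np.degrees(np.arctan2(*(b-a)[1::-1])))
print("holder",[onz(t,*T(*p),.04) for p in((117,52),(282,108),(238,270),(60,218))])
h=[onz(t,*T(*p),.04) for p in((117,52),(282,108),(238,270),(60,218))];print(np.mean(h,0))
print("hole",onz(t,*T(171,160),.04),onz(s,*S(190,506),.04))
# socket
tc=[(487,90),(627,82),(635,230),(497,238)]; sc=[(598,345),(700,402),(625,460+25),(522,402)]
c=np.array([onz(t,*V(*p),.08) for p in tc]);print("mouth top",c.mean(0),c)
for i,j in zip(range(4),(3,0,1,2)): pass
e=lambda a,b:np.degrees(np.arctan2(*(b-a)[1::-1]))
print("edges",e(c[0],c[1]),e(c[3],c[2]),e(c[0],c[3]),e(c[1],c[2]))
print("mouth scene", onz(s,*W(612,402),.08))
d=np.array([onz(t,*V(*p),.072) for p in((540,141),(580,141),(578,181),(538,181))])
print("dots",d.mean(0),e(d[0],d[1]),e(d[3],d[2]),e(d[0],d[3]),e(d[1],d[2]))
print("dots tri",tri(t,V(559,161),s,W(609,408)))
# subpixel dots
im=t["color"].astype(int); g=im.sum(2)
m=((g>330)&(np.ptp(im,axis=2)<45)).astype(np.uint8); 
n,l,st,ce=cv2.connectedComponentsWithStats(m[200:230,225:255])
print([(st[i,4],ce[i]+[225,200]) for i in range(1,n)])
```

```text
bar centre (array([ 0.4628, -0.2288,  0.1341]), np.float64(0.001617115471034336))
bar z 0.133 [ 0.4625 -0.2299  0.133 ] len 0.08557754307724451 ang -133.53085861731094
bar z 0.143 [ 0.4615 -0.2276  0.143 ] len 0.08476653600231063 ang -133.53085861731097
holder [array([ 0.5148, -0.2023,  0.04  ]), array([ 0.487 , -0.2837,  0.04  ]), array([ 0.4076, -0.2591,  0.04  ]), array([ 0.433 , -0.1722,  0.04  ])]
[ 0.4606 -0.2293  0.04  ]
hole [ 0.4614 -0.2276  0.04  ] [ 0.4628 -0.2275  0.04  ]
mouth top [0.5432 0.1489 0.08  ] [[0.577  0.1856 0.08  ]
 [0.5812 0.1182 0.08  ]
 [0.5094 0.1129 0.08  ]
 [0.5053 0.1787 0.08  ]]
edges -86.48931626081838 -86.40151385393459 -174.46582127865778 -175.81165515552087
mouth scene [0.5469 0.1512 0.08  ]
dots [0.5439 0.151  0.072 ] -89.7880023664415 -89.7671158333384 178.68125406208162 178.51619516555374
dots tri (array([0.5441, 0.1514, 0.0737]), np.float64(0.0015301969486915116))
[(np.int32(13), array([232.    , 201.1538])), (np.int32(9), array([246.7778, 200.4444])), (np.int32(11), array([235.6364, 211.0909])), (np.int32(9), array([242., 211.])), (np.int32(9), array([235., 218.])), (np.int32(9), array([242., 218.])), (np.int32(1), array([228., 229.]))]
```

>>> drive_tool(rows=[0.035, -0.027, 0, 0, 0, 0, 1, 0.035, -0.027, 0, 0, 0, 0, 1, 0.035, -0.027, 0, 0, 0, 0, 1, 0.035, -0.027, 0, 0, 0, 0, 1, 0.035, -0.027, 0, 0, 0, 0, 1], grip_force=50)

```text
time_s: 0.72
tool_pos: [0.3485, -0.4166, 0.4043]
tool_rot: [-180.0, 0.0, 21.0]
force: [-0.0, -1.1, 0.0]
grip_width: 0.0872
grasp_force: 0.0
```

>>> drive_tool(rows=[0.035, -0.027, 0, 0, 0, 0, 1, 0.035, -0.027, 0, 0, 0, 0, 1, 0.035, -0.027, 0, 0, 0, 0, 1, 0.035, -0.027, 0, 0, 0, 0, 1, 0.035, -0.027, 0, 0, 0, 0, 1])

```text
time_s: 1.35
tool_pos: [0.4634, -0.2279, 0.4044]
tool_rot: [-180.0, 0.0, 21.0]
force: [1.4, 0.0, 0.0]
grip_width: 0.0874
grasp_force: 0.0
```

>>> drive_tool(rows=[0, 0, 0, 0, 0, -0.15, 1, 0, 0, 0, 0, 0, -0.15, 1, 0, 0, 0, 0, 0, -0.145, 1, 0, 0, 0, 0, 0, 0, 1, 0, 0, 0, 0, 0, 0, 1])

```text
time_s: 1.98
tool_pos: [0.4629, -0.2292, 0.4045]
tool_rot: [-180.0, 0.0, 46.4]
force: [0.4, -0.0, -0.2]
grip_width: 0.0872
grasp_force: 0.0
```

```bash
cat >> h.py <<'E'
from scipy.spatial.transform import Rotation as Ro
def to(P,yaw):
    "tool-frame shift of the TCP to P, and turn about tool z to yaw"
    o=get_obs(); R=Ro.from_euler("xyz",o["tool_rot"],degrees=True)
    print("t",o["time_s"],"pos",np.round(o["tool_pos"],4),"rot",np.round(o["tool_rot"],2),"F",np.round(o["force"],1),"q",np.round(o["qpos"],0),"w",o["grip_width"])
    print("shift",np.round(R.inv().apply(np.array(P)-o["tool_pos"]),4),"turn",np.round((R.inv()*Ro.from_euler("xyz",[180,0,yaw],degrees=True)).as_rotvec(),4))
E
python3 -c "
from h import *
to([.4625,-.2285,.297],46.5)
c=read_camera('top');cv2.imwrite('pics/t1.png',cv2.resize(c['color'][170:310,290:450],(800,700))[:600])"
```

```text
t 1.975 pos [ 0.4629 -0.2292  0.4045] rot [-1.7998e+02  1.0000e-02  4.6370e+01] F [ 0.4 -0.  -0.2] q [ 46.   3. -23. 101.   1.  76. -21.] w 0.0871748598195927
shift [ 0.0003 -0.0007  0.1075] turn [-0.0004  0.0002 -0.0023]
```

>>> drive_tool(rows=[0, 0, 0.03, 0, 0, 0, 1, 0, 0, 0.03, 0, 0, 0, 1, 0, 0, 0.03, 0, 0, 0, 1, 0, 0, 0.017, 0, 0, 0, 1, 0, 0, 0, 0, 0, 0, 1])

```text
time_s: 2.65
tool_pos: [0.4626, -0.2291, 0.2968]
tool_rot: [-179.9, 0.0, 46.5]
force: [-0.3, -0.3, 0.0]
grip_width: 0.087
grasp_force: 0.0
```

>>> drive_tool(rows=[0, 0, 0, 0, 0, 0, -1, 0, 0, 0, 0, 0, 0, -1, 0, 0, 0, 0, 0, 0, -1, 0, 0, 0, 0, 0, 0, -1, 0, 0, 0, 0, 0, 0, -1], grip_force=50)

```text
time_s: 3.28
tool_pos: [0.463, -0.2292, 0.2979]
tool_rot: [180.0, 0.0, 46.5]
force: [-1.0, -0.7, 0.7]
grip_width: 0.0449
grasp_force: 0.0
```

>>> drive_tool(rows=[0, 0, 0, 0, 0, 0, -1, 0, 0, 0, 0, 0, 0, -1, 0, 0, 0, 0, 0, 0, -1, 0, 0, 0, 0, 0, 0, -1, 0, 0, 0, 0, 0, 0, -1])

```text
time_s: 3.9
tool_pos: [0.4629, -0.2292, 0.2977]
tool_rot: [-180.0, 0.0, 46.5]
force: [-0.5, 0.8, 0.2]
grip_width: 0.0179
grasp_force: 50.0
```

>>> drive_tool(rows=[0, 0, -0.01, 0, 0, 0, -1, 0, 0, -0.025, 0, 0, 0, -1, 0, 0, -0.025, 0, 0, 0, -1, 0, 0, -0.025, 0, 0, 0, -1, 0, 0, -0.025, 0, 0, 0, -1])

```text
time_s: 4.53
tool_pos: [0.4628, -0.2291, 0.4089]
tool_rot: [180.0, 0.0, 46.5]
force: [0.6, -0.6, -2.3]
grip_width: 0.0177
grasp_force: 50.0
```

```bash
python3 -c "
from h import *
to([.544,.1505,.407],89)
for n in('top','scene'):
  c=read_camera(n);print(n,proj(c,[.4629,-.2292,.125]),proj(c,[.4629,-.2292,.243]))
  u,v=proj(c,[.4629,-.2292,.18]).astype(int)
  cv2.imwrite('pics/lift_%s.png'%n,c['color'][v-40:v+40,u-40:u+40])
a=[cv2.resize(cv2.imread('pics/lift_%s.png'%n),(400,400)) for n in('top','scene')];cv2.imwrite('pics/lift.png',np.hstack(a))"
```

```text
t 4.525 pos [ 0.4628 -0.2291  0.4089] rot [179.99   0.    46.52] F [ 0.6 -0.6 -2.3] q [ 46.   3. -23. 101.   1.  76. -21.] w 0.0177048246188219
shift [ 0.3313 -0.2024  0.0018] turn [ 1.000e-04  1.000e-04 -7.415e-01]
top [374.9243666  241.01605224] [385.50438168 236.43410723]
scene [194.89672383 231.96929001] [190.43754438 200.60766401]
```

View pics/lift.png

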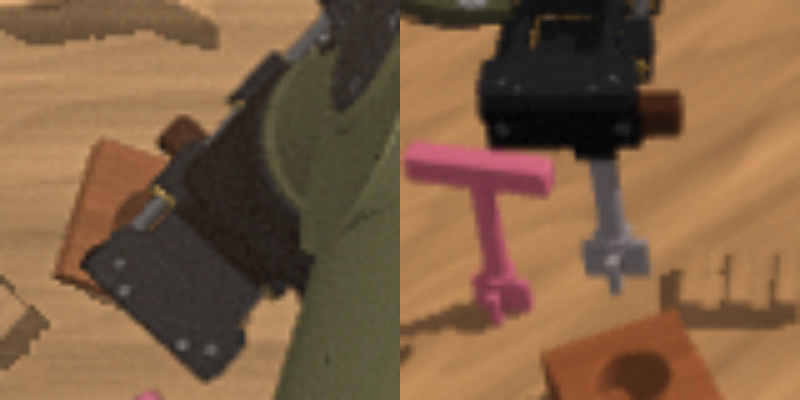

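The key hangs upright in the grip, with its tang at about scene (196,232), as expected. Now I'll carry it to the socket.

>>> drive_tool(rows=[0.033, -0.02, 0, 0, 0, 0, -1, 0.033, -0.02, 0, 0, 0, 0, -1, 0.033, -0.02, 0, 0, 0, 0, -1, 0.033, -0.02, 0, 0, 0, 0, -1, 0.033, -0.02, 0, 0, 0, 0, -1])

```text
time_s: 5.25
tool_pos: [0.5037, -0.0395, 0.4066]
tool_rot: [-179.9, 0.1, 46.5]
force: [-0.0, 0.3, -3.6]
grip_width: 0.0175
grasp_force: 50.0
```

>>> drive_tool(rows=[0.033, -0.02, 0, 0, 0, 0, -1, 0.033, -0.02, 0, 0, 0, 0, -1, 0.033, -0.02, 0, 0, 0, 0, -1, 0.033, -0.02, 0, 0, 0, 0, -1, 0.033, -0.02, 0, 0, 0, 0, -1])

```text
time_s: 5.88
tool_pos: [0.5449, 0.1488, 0.4065]
tool_rot: [-180.0, 0.1, 46.5]
force: [0.3, -0.4, -2.9]
grip_width: 0.0179
grasp_force: 50.0
```

>>> drive_tool(rows=[0, 0, 0, 0, 0, -0.148, -1, 0, 0, 0, 0, 0, -0.148, -1, 0, 0, 0, 0, 0, -0.148, -1, 0, 0, 0, 0, 0, -0.148, -1, 0, 0, 0, 0, 0, -0.148, -1])

```text
time_s: 6.5
tool_pos: [0.5447, 0.1477, 0.4065]
tool_rot: [-179.9, 0.0, 89.2]
force: [-0.0, -0.4, -2.6]
grip_width: 0.0174
grasp_force: 50.0
```

```bash
python3 -c "
from h import *
to([.544,.1505,.375],89)
p=get_obs()['tool_pos']
a=[]
for n in('top','scene'):
  c=read_camera(n);P=[p[0],p[1],p[2]-.282];print(n,proj(c,P),proj(c,[.544,.1505,.08]))
  u,v=(proj(c,[.544,.1505,.11])-30).astype(int);print(u,v)
  a.append(cv2.resize(c['color'][v:v+60,u:u+60],(400,400),interpolation=cv2.INTER_CUBIC))
cv2.imwrite('pics/above.png',np.hstack(a))"
```

```text
t 6.5 pos [0.5447 0.1477 0.4065] rot [-1.799e+02  2.000e-02  8.920e+01] F [-0.  -0.4 -2.6] q [ 24.  13. -48.  94.  10.  78. -26.] w 0.01744936153153303
shift [ 0.0028 -0.0007  0.0315] turn [-0.0017  0.0003  0.0034]
top [237.64449266 211.07738805] [238.60086672 213.9374595 ]
207 182
scene [305.21652719 186.19749999] [304.78695657 196.28957164]
275 159
```

View pics/above.png

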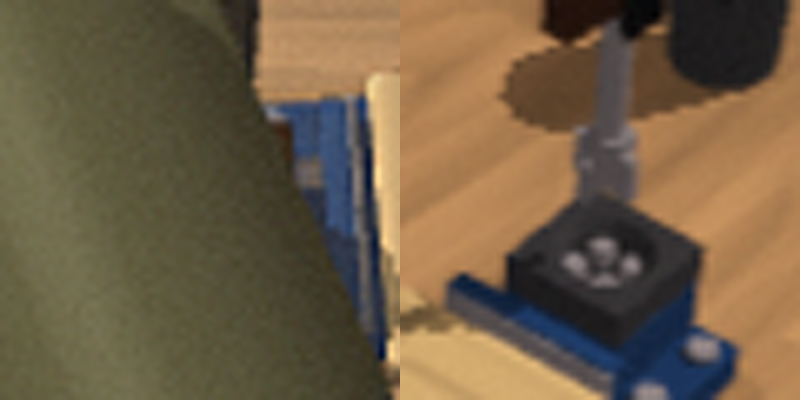

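>>> drive_tool(rows=[0.0028, 0.0002, 0.01, 0, 0, 0, -1, 0, 0, 0.012, 0, 0, 0, -1, 0, 0, 0.01, 0, 0, 0, -1, 0, 0, 0.004, 0, 0, 0, -1, 0, 0, 0, 0, 0, 0, -1])

```text
time_s: 7.22
tool_pos: [0.5452, 0.1506, 0.3713]
tool_rot: [-180.0, 0.0, 88.9]
force: [-0.4, -0.2, -1.7]
grip_width: 0.0177
grasp_force: 50.0
```

```bash
python3 -c "
from h import *
to([.545,.1505,.354],89)
c=read_camera('scene');u,v=275,159
im=cv2.resize(c['color'][v:v+60,u:u+60],(600,600),interpolation=cv2.INTER_CUBIC)
p=get_obs()['tool_pos']
print((proj(c,[p[0],p[1],p[2]-.282])-[u,v])*10)
cv2.imwrite('pics/near.png',im)"
```

```text
t 7.225 pos [0.5452 0.1506 0.3713] rot [-1.7996e+02  1.0000e-02  8.8900e+01] F [-0.4 -0.2 -1.7] q [ 23.  14. -48.  97.  11.  74. -28.] w 0.01770530698484819
shift [-0.0001 -0.0001  0.0173] turn [-0.0007  0.0001 -0.0017]
[303.07646047 351.60941395]
```

View pics/near.png

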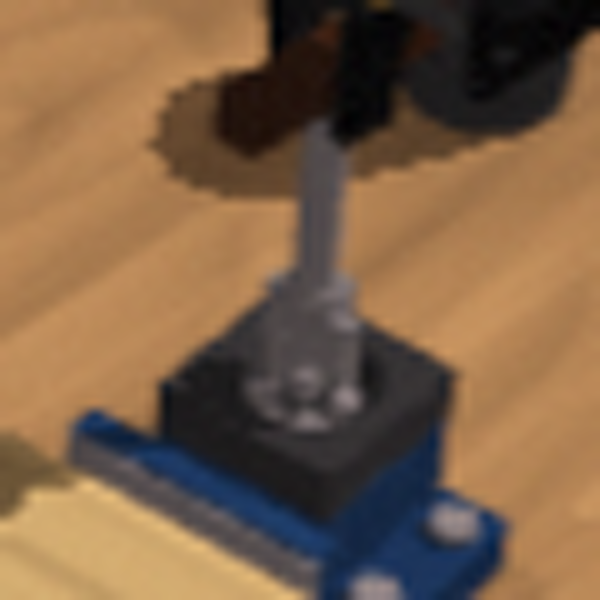

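The tang is centred over the socket in the scene view, at crop x of about 311 against 310. I'll lower it gently.

>>> drive_tool(rows=[0, 0, 0.004, 0, 0, 0, -1, 0, 0, 0.004, 0, 0, 0, -1, 0, 0, 0.003, 0, 0, 0, -1, 0, 0, 0.002, 0, 0, 0, -1, 0, 0, 0, 0, 0, 0, -1])

```text
time_s: 7.9
tool_pos: [0.5452, 0.1506, 0.3585]
tool_rot: [-180.0, 0.0, 88.9]
force: [-0.3, -0.1, -3.0]
grip_width: 0.0175
grasp_force: 50.0
```

>>> drive_tool(rows=[0, 0, 0.0015, 0, 0, 0, -1, 0, 0, 0.0015, 0, 0, 0, -1, 0, 0, 0.001, 0, 0, 0, -1, 0, 0, 0, 0, 0, 0, -1])

```text
time_s: 8.4
tool_pos: [0.5452, 0.1506, 0.3546]
tool_rot: [-180.0, 0.0, 88.9]
force: [-0.2, 0.3, -2.0]
grip_width: 0.0177
grasp_force: 50.0
```

>>> drive_tool(rows=[0, 0, 0.001, 0, 0, 0, -1, 0, 0, 0.001, 0, 0, 0, -1, 0, 0, 0, 0, 0, 0, -1])

```text
time_s: 8.78
tool_pos: [0.5452, 0.1506, 0.3526]
tool_rot: [-180.0, 0.0, 88.9]
force: [0.5, 0.1, -2.8]
grip_width: 0.0169
grasp_force: 50.0
```

>>> drive_tool(rows=[0, 0, 0.001, 0, 0, 0, -1, 0, 0, 0.001, 0, 0, 0, -1, 0, 0, 0.001, 0, 0, 0, -1, 0, 0, 0, 0, 0, 0, -1])

```text
time_s: 9.28
tool_pos: [0.5452, 0.1506, 0.3496]
tool_rot: [-180.0, 0.0, 88.9]
force: [-0.8, -1.1, -2.9]
grip_width: 0.0177
grasp_force: 50.0
```

It's already below land height with no contact, so it's entering the slot. Continuing to the floor.

>>> drive_tool(rows=[0, 0, 0.001, 0, 0, 0, -1, 0, 0, 0.001, 0, 0, 0, -1, 0, 0, 0.001, 0, 0, 0, -1, 0, 0, 0.001, 0, 0, 0, -1, 0, 0, 0, 0, 0, 0, -1])

```text
time_s: 9.9
tool_pos: [0.5452, 0.1506, 0.3456]
tool_rot: [-180.0, 0.0, 88.9]
force: [0.3, -0.1, -1.9]
grip_width: 0.0175
grasp_force: 50.0
```

>>> drive_tool(rows=[0, 0, 0.001, 0, 0, 0, -1, 0, 0, 0.0005, 0, 0, 0, -1, 0, 0, 0, 0, 0, 0, -1, 0, 0, 0, 0, 0, 0, -1])

```text
time_s: 10.4
tool_pos: [0.5453, 0.1508, 0.3447]
tool_rot: [180.0, 0.0, 88.9]
force: [-0.9, -0.6, 2.1]
grip_width: 0.0174
grasp_force: 50.0
```

The key is home, with light floor contact at TCP z 0.3447. Now clockwise, watching the torque.

>>> drive_tool(rows=[0, 0, 0, 0, 0, 0.08, -1, 0, 0, 0, 0, 0, 0.08, -1, 0, 0, 0, 0, 0, 0.08, -1, 0, 0, 0, 0, 0, 0.08, -1, 0, 0, 0, 0, 0, 0.08, -1], grip_force=60)

```text
time_s: 11.02
tool_pos: [0.5451, 0.1511, 0.3447]
tool_rot: [180.0, -0.0, 65.9]
force: [-1.1, 0.4, 2.5]
grip_width: 0.0175
grasp_force: 60.0
```

```bash
cat > o.py <<'E'
from h import *
o=get_obs();print(o["time_s"],np.round(o["tool_pos"],4),np.round(o["tool_rot"],1),np.round(o["force"],1),np.round(o["wrist_torque"],3),np.round(o["qpos"],0),o["grip_width"])
E
python3 o.py
```

```text
11.025 [0.5451 0.1511 0.3447] [180.   -0.   65.9] [-1.1  0.4  2.5] [0.071 0.373 0.112] [ 20.  15. -44.  99.  11.  71. -51.] 0.017495877454440402
```

>>> drive_tool(rows=[0, 0, 0, 0, 0, 0.06, -1, 0, 0, 0, 0, 0, 0.06, -1, 0, 0, 0, 0, 0, 0, -1])

```text
time_s: 11.4
tool_pos: [0.5451, 0.1512, 0.3447]
tool_rot: [180.0, -0.0, 59.2]
force: [-1.8, 0.5, 3.7]
grip_width: 0.0173
grasp_force: 60.0
```

```bash
python3 o.py
```

```text
11.4 [0.5451 0.1512 0.3447] [180.   -0.   59.2] [-1.8  0.5  3.7] [0.101 0.442 0.026] [ 19.  15. -43.  99.  11.  71. -57.] 0.017323914483504434
```

>>> drive_tool(rows=[0, 0, 0, 0, 0, 0.06, -1, 0, 0, 0, 0, 0, 0.06, -1, 0, 0, 0, 0, 0, 0, -1])

```text
time_s: 11.78
tool_pos: [0.5452, 0.1511, 0.3447]
tool_rot: [-180.0, -0.0, 52.4]
force: [-3.4, 0.5, 4.2]
grip_width: 0.0174
grasp_force: 60.0
```

```bash
python3 o.py
```

```text
11.775 [0.5452 0.1511 0.3447] [-180.    -0.    52.4] [-3.4  0.5  4.2] [0.162 0.569 0.096] [ 18.  14. -42.  99.  10.  71. -64.] 0.017401990828087383
```

>>> drive_tool(rows=[0, 0, 0, 0, 0, 0.05, -1, 0, 0, 0, 0, 0, 0.05, -1, 0, 0, 0, 0, 0, 0, -1])

```text
time_s: 12.15
tool_pos: [0.5452, 0.151, 0.3447]
tool_rot: [-180.0, -0.0, 46.6]
force: [-2.8, -0.0, 5.5]
grip_width: 0.0174
grasp_force: 60.0
```

```bash
python3 o.py
```

```text
12.15 [0.5452 0.151  0.3447] [-180.    -0.    46.6] [-2.8 -0.   5.5] [0.186 0.627 0.067] [ 18.  14. -41.  99.  10.  71. -69.] 0.01738999058445474
```

>>> drive_tool(rows=[0, 0, 0, 0, 0, 0.05, -1, 0, 0, 0, 0, 0, 0.05, -1, 0, 0, 0, 0, 0, 0, -1])

```text
time_s: 12.52
tool_pos: [0.5452, 0.1511, 0.3446]
tool_rot: [-180.0, -0.0, 40.9]
force: [-2.8, 0.5, 4.3]
grip_width: 0.0176
grasp_force: 60.0
```

```bash
python3 o.py
```

```text
12.525 [0.5452 0.1511 0.3446] [-180.    -0.    40.9] [-2.8  0.5  4.3] [0.196 0.659 0.121] [ 17.  14. -41.  99.  10.  71. -75.] 0.01760548852256906
```

>>> drive_tool(rows=[0, 0, 0, 0, 0, 0.05, -1, 0, 0, 0, 0, 0, 0.05, -1, 0, 0, 0, 0, 0, 0, -1])

```text
time_s: 12.9
tool_pos: [0.5451, 0.1511, 0.3447]
tool_rot: [-180.0, -0.0, 35.2]
force: [-3.1, 0.5, 5.3]
grip_width: 0.0178
grasp_force: 60.0
```

```bash
python3 o.py
```

```text
12.9 [0.5451 0.1511 0.3447] [-180.    -0.    35.2] [-3.1  0.5  5.3] [0.235 0.678 0.093] [ 17.  14. -40.  99.   9.  71. -80.] 0.017795170573889265
```

>>> drive_tool(rows=[0, 0, 0, 0, 0, 0.05, -1, 0, 0, 0, 0, 0, 0, -1])

```text
time_s: 13.15
tool_pos: [0.5451, 0.151, 0.3447]
tool_rot: [-180.0, -0.0, 32.3]
force: [-1.4, 1.8, 4.8]
grip_width: 0.0175
grasp_force: 60.0
```

```bash
python3 o.py
```

```text
13.15 [0.5451 0.151  0.3447] [-180.    -0.    32.3] [-1.4  1.8  4.8] [0.181 0.612 0.08 ] [ 16.  14. -39.  99.   9.  71. -83.] 0.017520987724600375
```

>>> drive_tool(rows=[0, 0, 0, 0, 0, 0.05, -1, 0, 0, 0, 0, 0, 0, -1])

```text
time_s: 13.4
tool_pos: [0.5451, 0.1511, 0.3447]
tool_rot: [-180.0, -0.0, 29.5]
force: [-2.5, 0.7, 5.1]
grip_width: 0.0173
grasp_force: 60.0
```

```bash
python3 o.py; python3 -c "
from h import *
c=read_camera('scene');u,v=255,170
cv2.imwrite('pics/turn.png',cv2.resize(c['color'][v:v+75,u:u+75],(600,600),interpolation=cv2.INTER_CUBIC))"
```

```text
13.4 [0.5451 0.1511 0.3447] [-180.    -0.    29.5] [-2.5  0.7  5.1] [0.213 0.735 0.087] [ 16.  14. -39.  99.   9.  71. -86.] 0.017288785144779484
```

View pics/turn.png

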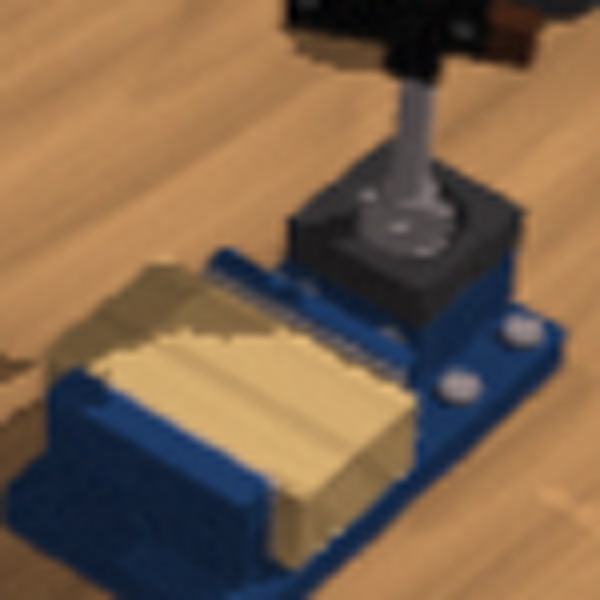

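The key sits deep in the socket and the jaw has moved away from the housing, almost to the block (contact line near crop (330,330)). I'll continue in small steps.

>>> drive_tool(rows=[0, 0, 0, 0, 0, 0.04, -1, 0, 0, 0, 0, 0, 0, -1])

```text
time_s: 13.7
tool_pos: [0.5451, 0.1511, 0.3447]
tool_rot: [-180.0, -0.0, 27.2]
force: [-3.1, 1.2, 6.1]
grip_width: 0.0171
grasp_force: 60.0
```

```bash
python3 o.py
```

```text
13.7 [0.5451 0.1511 0.3447] [-180.    -0.    27.2] [-3.1  1.2  6.1] [0.21  0.695 0.072] [ 16.  14. -39.  99.   9.  71. -88.] 0.017063007420108967
```

>>> drive_tool(rows=[0, 0, 0, 0, 0, 0.04, -1, 0, 0, 0, 0, 0, 0, -1])

```text
time_s: 13.95
tool_pos: [0.5451, 0.1511, 0.3447]
tool_rot: [-180.0, -0.0, 24.9]
force: [-3.0, 0.4, 5.5]
grip_width: 0.0174
grasp_force: 60.0
```

```bash
python3 o.py
```

```text
13.95 [0.5451 0.1511 0.3447] [-180.    -0.    24.9] [-3.   0.4  5.5] [0.246 0.735 0.116] [ 16.  14. -38.  99.   9.  71. -90.] 0.01742379725041935
```

>>> drive_tool(rows=[0, 0, 0, 0, 0, 0.04, -1, 0, 0, 0, 0, 0, 0, -1])

```text
time_s: 14.2
tool_pos: [0.5451, 0.1511, 0.3447]
tool_rot: [-180.0, -0.0, 22.6]
force: [-2.7, 0.7, 5.8]
grip_width: 0.0179
grasp_force: 60.0
```

```bash
python3 o.py
```

```text
14.2 [0.5451 0.1511 0.3447] [-180.    -0.    22.6] [-2.7  0.7  5.8] [0.254 0.747 0.102] [ 15.  14. -38.  99.   9.  70. -93.] 0.01794721025596919
```

>>> drive_tool(rows=[0, 0, 0, 0, 0, 0.04, -1, 0, 0, 0, 0, 0, 0, -1])

```text
time_s: 14.45
tool_pos: [0.5451, 0.1511, 0.3447]
tool_rot: [-180.0, -0.0, 20.4]
force: [-2.9, 0.1, 5.3]
grip_width: 0.0174
grasp_force: 60.1
```

```bash
python3 o.py
```

```text
14.45 [0.5451 0.1511 0.3447] [-180.    -0.    20.4] [-2.9  0.1  5.3] [0.23  0.762 0.38 ] [ 15.  14. -38.  99.   9.  70. -95.] 0.017431195685562395
```

The torque has risen to 0.38 N m, so the jaw is firmly closed. I'll hold, then check again.

>>> drive_tool(rows=[0, 0, 0, 0, 0, 0, -1, 0, 0, 0, 0, 0, 0, -1, 0, 0, 0, 0, 0, 0, -1])

```text
time_s: 14.82
tool_pos: [0.5451, 0.1512, 0.3447]
tool_rot: [-180.0, -0.0, 20.4]
force: [-3.2, 0.8, 4.1]
grip_width: 0.0173
grasp_force: 60.1
```

```bash
python3 o.py
```

```text
14.825 [0.5451 0.1512 0.3447] [-180.    -0.    20.4] [-3.2  0.8  4.1] [0.246 0.756 0.438] [ 15.  14. -38.  99.   9.  70. -95.] 0.0172729030420319
```

>>> drive_tool(rows=[0, 0, 0, 0, 0, -0.03, -1, 0, 0, 0, 0, 0, 0, -1, 0, 0, 0, 0, 0, 0, 0, 0, 0, 0, 0, 0, 0, 0, 0, 0, 0, 0, 0, 0, 0])

```text
time_s: 15.45
tool_pos: [0.5453, 0.1503, 0.3438]
tool_rot: [180.0, 0.0, 21.9]
force: [0.1, -0.2, 0.1]
grip_width: 0.039
grasp_force: 0.0
```

>>> drive_tool(rows=[0, 0, 0, 0, 0, 0, 0.5, 0, 0, 0, 0, 0, 0, 0.5, 0, 0, 0, 0, 0, 0, 0.5, 0, 0, -0.02, 0, 0, 0, 0.5, 0, 0, -0.04, 0, 0, 0, 0.5])

```text
time_s: 16.08
tool_pos: [0.5448, 0.1504, 0.4046]
tool_rot: [-180.0, 0.1, 21.9]
force: [0.8, -0.2, -0.2]
grip_width: 0.0651
grasp_force: 0.0
```

>>> drive_tool(rows=[0, 0, -0.04, 0, 0, 0, 0.5, 0, 0, -0.03, 0, 0, 0, 0.5, 0, 0, 0, 0, 0, 0, 0.5, 0, 0, 0, 0, 0, 0, 0.5])

```text
time_s: 16.58
tool_pos: [0.545, 0.1506, 0.4744]
tool_rot: [180.0, -0.0, 21.9]
force: [-1.0, 0.4, -0.0]
grip_width: 0.0656
grasp_force: 0.0
```

```bash
python3 o.py; python3 -c "
from h import *
c=read_camera('scene');u,v=255,160
cv2.imwrite('pics/end.png',cv2.resize(c['color'][v:v+85,u:u+85],(595,595),interpolation=cv2.INTER_CUBIC))"
```

```text
16.575 [0.545  0.1506 0.4744] [180.   -0.   21.9] [-1.   0.4 -0. ] [-0.018  0.035 -0.078] [ 16.   9. -39.  88.   6.  85. -91.] 0.06558369757441146
```

View pics/end.png

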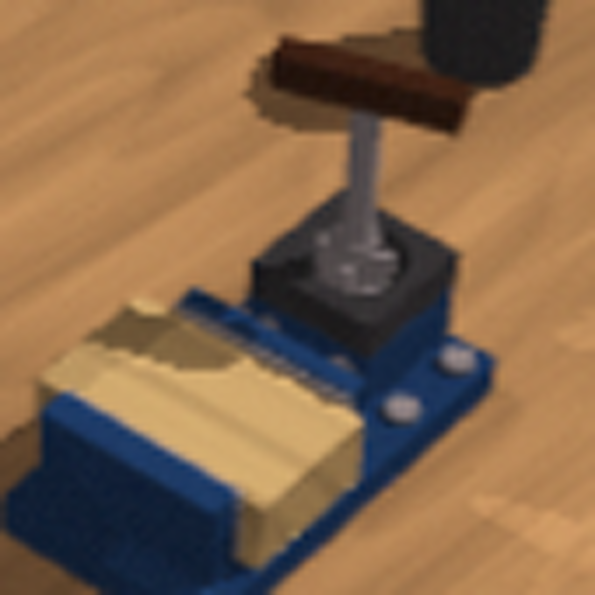

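The key stands upright in the socket (crop (365,270)), its bar is free of the gripper, and the block lies flat with the jaw against it. Handing in.

```bash
python3 -c "
from cell import *
print(sign_off())"
```

```text
the job is handed in; nothing more can be done
None
```

The job is handed in at about 16.6 s; no verdict was returned. The key stands free and upright in the socket, and the jaw is closed on the block; wrist torque read about 0.44 N m just before release, somewhat over the 0.3 N m called firm.

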